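# Find the hidden release notch and open the sample store

## Task

The white sample store is opened by a release hidden somewhere along its blue front ledge: sweep a closed fingertip along the top of the ledge until it dips into the sprung cover of the notch, then press down inside the notch to the stop so that the sample drawer in the left end comes out, and take the hand away. Do not work the drawer itself, pick nothing up, and leave the vials, the jar, the tape, the remote control and the mirror on top of the store where they are.

Things in the scene. Friction and masses are not known exactly. Their poses are not given: they have to be found in the camera images.
- store: White sample store, fixed to the worktop, 170 mm deep (x) x 352 mm long (y) x 84 mm high. Origin: centre of its underside; x points from the front ledge to the back, y along its length to the left end, z up. The housing takes the rear 121 mm; in front of it, 24 mm lower, runs the blue ledge. A notch in the ledge is hidden by a flush, sprung cover of the same blue.
- ledge_mid (a point): Middle of the ledge's top, 60 mm above the worktop; axes as the store's. The free ledge is flat, 48 mm wide in x (the housing's wall stands 24 mm behind this point) and 156 mm long in y, between white end blocks 3 mm proud. The notch is 52 mm long in y, as wide as the ledge; its middle is anywhere within 48 mm of this point either way in y. All the rest of the ledge is rigid.
- flap (a joint): How far the notch's sprung cover is pushed in relative to the release key under it, m: 0 flush (untouched), 0.009 fully in, resting on the key. It gives from about 1 N and takes 2 N when fully in; let go, it springs back up to the key's level.
- key (a joint): How far the release key under the cover is pressed down, m: 0 as found, 0.009 at its stop (the fingertip is then 18 mm below the ledge). It takes about 8 N, pressed through the cover, and does not spring back.
- drawer (a joint): How far the sample drawer is out, m: 0 shut, 0.045 fully out. A linkage moves it five times as far as the key.
- drawer_end (a point): Middle of the drawer's opening in the left (+y) end of the store, 50 mm above the worktop; axes as the store's. The grey drawer front is 86 x 40 mm and comes out along +y.
- amber_vial: Loose amber vial with a white cap, 32 mm across, 75 mm high; origin under its centre. Leave alone.
- white_vial: Loose white vial with a blue cap, 36 mm across, 85 mm high; origin under its centre. Leave alone.
- remote: Loose black remote control with a red button, 95 x 45 x 20 mm; origin under its centre. Leave alone.
- tape: Loose roll of orange tape lying flat, 92 mm across, 24 mm high; origin under its centre. Leave alone.
- jar: Loose clear plastic jar, 70 mm across, 84 mm high; origin under its centre. Leave alone.
- mirror: Loose dental mirror, 168 x 22 x 13 mm, lying along y on top of the store's housing; origin under its centre. Leave alone.

How it is judged:
On the way, in this order (a step that is already met when the one before it is completed fails the run):
1. the fingertip has found the notch: the sprung cover is pushed in more than 4 mm while the release key is still up (value of joint flap above 0.004 m and value of joint key below 0.003 m), for 0.02 s.
2. the release key is pressed down more than 7.5 mm by a fingertip inside the notch (cover pushed in more than 5 mm) (value of joint key above 0.0075 m and value of joint flap above 0.005 m), for 0.1 s.
At the end, for the whole second after the job is handed in: The release key is down (more than 7.5 mm of 9), the drawer is out more than 35 mm and at rest, the cover has sprung back up (less than 2 mm pushed in), and each bystander is within 20 mm of where it stood (value of joint key above 0.0075 m and value of joint drawer above 0.035 m and value of joint flap below 0.002 m and velocity of joint drawer below 0.01 m/s and not (distance of amber_vial from where it was at the start of the episode above 0.02 m) and not (distance of white_vial from where it was at the start of the episode above 0.02 m) and not (distance of remote from where it was at the start of the episode above 0.02 m) and not (distance of tape from where it was at the start of the episode above 0.02 m) and not (distance of jar from where it was at the start of the episode above 0.02 m) and not (distance of mirror from where it was at the start of the episode above 0.02 m)); the robot touches nothing.
It fails at once if a bystander is lifted, carried or pushed more than 20 mm (distance of any of amber_vial, white_vial, remote, tape, jar, mirror from where it was at the start of the episode above 0.02 m).
It fails at once if a vial or the jar is tipped by more than 0.5 rad (angle between any of amber_vial, white_vial, jar's own z axis and vertical above 0.5 rad).
It also fails if it takes over 58 s, if anything falls off the work surface, if the arm or the gripper's body presses on something with over 40 N, if the wrist force passes 120 N, or if a joint passes its speed limit or range.

## Robot

A 7-joint arm with a two-finger parallel gripper is mounted at the origin on the work surface; the furniture and walls round the work are solid. World frame = base frame: x ahead of the robot, y to its left, z up, the work surface at z = 0. Lengths are in m, angles in rad, forces in N, time in s.
With the tool pointing down it reaches from about 0.4 to 0.85 m from the base axis. Payload 4.5 kg.
Tool frame: the origin (TCP) lies midway between the tips of the shut fingers; the grasp point (between the pads) lies 19 mm behind it; z points along the fingers, y is the line along which they close (so a half turn about z gives the same grasp; the last joint's range is limited). The gripper opens to 88 mm and grips with 3 to 60 N. Pads are 18 mm wide; open, the fingers measure 123 mm over their backs; the gripper's body (75 mm by 187 mm) begins 45 mm behind the grasp point.
Start: joints at [0.034, 0.689, -0.195, 1.565, 0.157, 0.902, -0.215], TCP at [0.625, 0, 0.239] pointing down, gripper open.
Joint ranges: [-3.01, 3.01], [-0.46, 2.08], [-1.47, 1.51], [0.13, 2.56], [-1, 4.14], [0.04, 2.09], [-2.66, 2.66]. Speed limits (rad/s): [2.57, 2.57, 3.14, 3.14, 3.14, 3.14, 3.14].

## Interface

Orientations are given as a unit quaternion [x, y, z, w].
In Python, from plant import r gives the robot as it stands.
- The arm moves only by the tool carry_out, never from a script. Its argument "plan" is a list of rows, each an object with "rot": the turn, a rotation vector about the tool's x, y, z in rad, a list of three; "xyz": the shift along the tool's x, y, z in m, a list of three; "grip": the closure in counts, from 0 (fully open) to 255 (shut). In form: [{"rot": [wx, wy, wz], "xyz": [dx, dy, dz], "grip": grip}, ...]. A call has 1 to 8 rows; each row is the pose to reach, as a shift and turn from the pose commanded when the call began, along the tool's axes at that moment; what a row does not reach only later rows make up. A row lasts 1/12 s, in which the tool goes at most 41.7 mm and 7.16 degrees, less where a joint would pass 70% of its speed; a pose out of reach is approached as far as the arm can. A call with a gripper value outside its range is refused whole. The fingers move at their own pace and stop on an object; "squeeze" is the grip in N (left out, the last holds). Time passes only in rows, so rows that repeat a pose let the fingers close. It gives the time, the measured TCP pose, the force, the opening and the grip force at its end, in the units of the state.
- r.get_state(): the state, without advancing time (a new reading comes with each control period).
- r.snapshot(name): name is "scene" or "side" or "wrist"; returns the picture (400x640x3 uint8, red, green, blue); there is no depth.
- r.camera_params(name): a dict with "fx", "fy", "cx", "cy" (pixels), "distortion" ([k1, k2, p1, p2, k3] as OpenCV has them; the pictures are not rectified), "position" and "attitude" of the camera in the world; the wrist camera has in their place "hand_eye" (4x4, takes a point from camera to tool coordinates, whose origin is the TCP and whose axes are the flange's). Camera axes: x right, y down, z forward; pixel columns grow to the right and rows downward; lengths in m; the calibration is good to about 2 mm. A picture is of the moment at which its call begins: read the wrist's pose just before it. camera_params takes no time and is no camera call.
- r.finish_job(): hands the job in; it is judged then, once.
The state is a dict: "clock": time; "q": joint angles; "qd": joint speeds; "joint_torque": joint torques, N m; "tool_pos": TCP position; "eef_rot": TCP orientation; "contact_force": force on the tool from outside, world axes, zero at the start; "moment": the same for the moment, N m; "opening": opening from 0.0 (shut) to 1.0 (fully open); "finger_force": force on a finger pad.
Only numpy, scipy, OpenCV 4.12 (cv2) and the standard library are available. Lean on these libraries where they do the work, as an engineer would, in place of code of your own. Each camera call takes 0.05 s, during which the arm holds its last target. There are 200 camera calls.

## Working session

There is one attempt and no reset: what is moved stays moved. The work goes in short steps, Python scripts to look and compute and a tool call to move; the robot and the scene stay as the last step left them, time stands still between calls to the robot, and variables do not carry over. Pictures are saved under pics/ and viewed, at most 10 in all, crops included, and the job is handed in when it is done.

Besides the shell and the picture viewer there is one more tool, called after "Call:" as name([rows], argument=value, ...), one row to a line, values as JSON. carry_out: Moves the arm, as the interface text tells. Its arguments: {"type":"object","properties":{"plan":{"type":"array"},"squeeze":{"type":"number"}},"required":["plan"]}

```bash
mkdir -p pics; python3 - <<'E'
from plant import r
import cv2
s=r.get_state();print(s)
for n in("scene","side","wrist"):
    cv2.imwrite(f"pics/{n}0.png",r.snapshot(n)[:,:,::-1]);print(n,r.camera_params(n))
E
```

```text
{'clock': 0.0, 'q': array([ 0.03382768,  0.68995339, -0.19452488,  1.56634119,  0.15730253,
        0.90252702, -0.21508389]), 'qd': array([ 0.00076588, -0.00115571,  0.00014684, -0.00043453, -0.00167649,
       -0.00084206,  0.00103006]), 'joint_torque': array([ 3.38560185e-04, -5.27571630e+01, -1.26686912e+00, -1.53434461e+01,
       -5.26333472e-02,  6.56995355e-03,  1.65937727e-04]), 'tool_pos': array([ 6.24361189e-01, -6.39148462e-05,  2.37930176e-01]), 'eef_rot': array([ 7.07077328e-01,  7.07135638e-01, -6.95344648e-04, -5.99412637e-04]), 'contact_force': array([ 0.21423387,  1.15983078, -0.01015813]), 'moment': array([-0.00757607, -0.00028604,  0.08947391]), 'finger_force': 0.0, 'opening': 0.999066376141572}
scene {'fx': 434.69345635971047, 'fy': 434.69345635971047, 'cx': 324.5346343155833, 'cy': 193.02894335011482, 'distortion': array([0.0224712, 0.       , 0.       , 0.       , 0.       ]), 'position': array([-0.47551769,  0.78279901,  0.83448476]), 'attitude': array([-0.37324882,  0.78312293, -0.44250948,  0.22713247])}
side {'fx': 408.17459480277415, 'fy': 408.17459480277415, 'cx': 325.8859890465336, 'cy': 203.11079958545378, 'distortion': array([-0.03929925,  0.        ,  0.        ,  0.        ,  0.        ]), 'position': array([ 0.36846118, -1.08306591,  0.53158338]), 'attitude': array([ 0.82712404, -0.05755088,  0.04067533, -0.55758339])}
wrist {'fx': 348.0204190408073, 'fy': 348.0204190408073, 'cx': 320.4134370545369, 'cy': 198.64227224736422, 'distortion': array([-0.04047068,  0.        ,  0.        ,  0.        ,  0.        ]), 'hand_eye': array([[-3.98780508e-04, -9.64217708e-01, -2.65111396e-01,
         6.74880574e-02],
       [ 9.99999872e-01, -3.01617319e-04, -4.07208815e-04,
         1.10889747e-03],
       [ 3.12675762e-04, -2.65111525e-01,  9.64217705e-01,
        -1.46038919e-01],
       [ 0.00000000e+00,  0.00000000e+00,  0.00000000e+00,
         1.00000000e+00]])}
```

View pics/scene0.png

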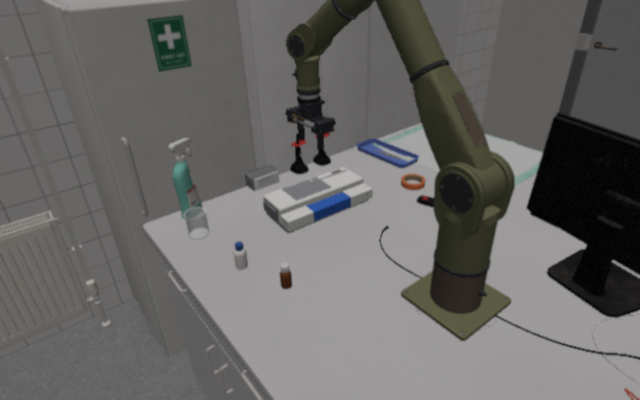

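View pics/side0.png

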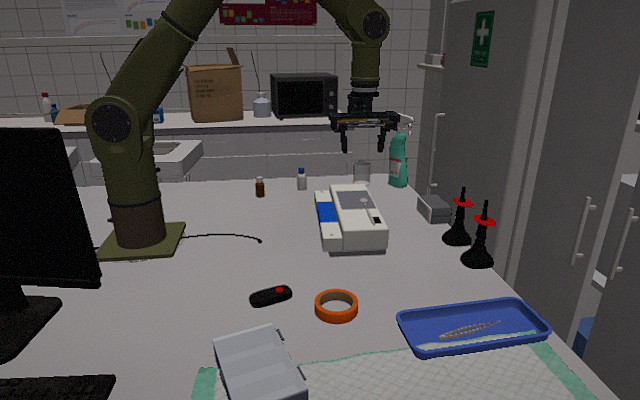

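View pics/wrist0.png

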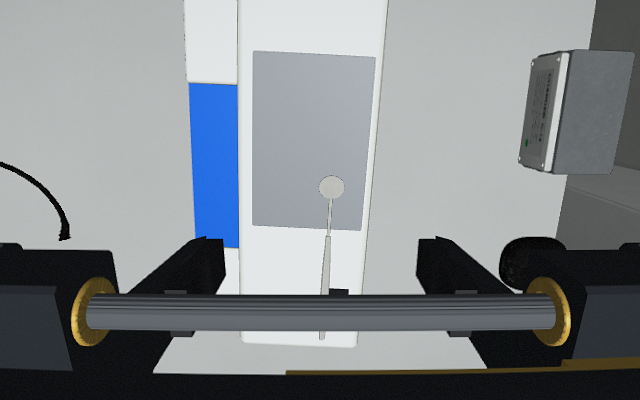

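The wrist view shows the blue ledge as a strip with corners near (189,83), (237,85), (239,248) and (195,247), and the housing to its right with the mirror on top. Scene shows the ledge near (330,207) and side near (328,220). The bystanders are well away from the ledge. Next I'll measure the corners.

```bash
cat > h.py <<'E'
import numpy as np,cv2
from scipy.spatial.transform import Rotation as R
from plant import r
def cam(n,s=None):
    p=r.camera_params(n);K=np.array([[p['fx'],0,p['cx']],[0,p['fy'],p['cy']],[0,0,1]])
    if n=='wrist':
        T=np.eye(4);T[:3,:3]=R.from_quat(s['eef_rot']).as_matrix();T[:3,3]=s['tool_pos'];T=T@p['hand_eye']
        return K,p['distortion'],T[:3,:3],T[:3,3]
    return K,p['distortion'],R.from_quat(p['attitude']).as_matrix(),p['position']
def ray(c,uv):
    u=cv2.undistortPoints(np.array(uv,float).reshape(-1,1,2),c[0],c[1]).reshape(-1,2)
    return np.c_[u,np.ones(len(u))]@c[2].T
def onz(c,uv,z):
    d=ray(c,uv);return c[3]+d*((z-c[3][2])/d[:,2:])
def proj(c,X):
    return cv2.projectPoints((np.array(X)-c[3])@c[2],np.zeros(3),np.zeros(3),c[0],c[1])[0].reshape(-1,2)
def tri(c1,u1,c2,u2):
    out=[]
    for a,b in zip(ray(c1,u1),ray(c2,u2)):
        t=np.linalg.lstsq(np.c_[a,-b],c2[3]-c1[3],rcond=None)[0]
        p,q=c1[3]+t[0]*a,c2[3]+t[1]*b;out.append([*(p+q)/2,np.linalg.norm(p-q)])
    return np.array(out)
def blue(im):
    h=cv2.cvtColor(im,cv2.COLOR_BGR2HSV);m=cv2.inRange(h,(100,140,60),(125,255,255))
    return m
E
python3 - <<'E'
from h import *
np.set_printoptions(precision=4,suppress=True)
s=r.get_state();cw=cam('wrist',s)
box={'wrist':(150,50,250,280),'scene':(295,180,365,230),'side':(300,180,360,265)}
tiles=[]
for n,(a,b,c,d) in box.items():
    im=cv2.imread(f'pics/{n}0.png');m=blue(im);k=np.zeros_like(m);k[b:d,a:c]=m[b:d,a:c]
    ct=max(cv2.findContours(k,0,2)[0],key=cv2.contourArea)
    for e in(2,4):print(n,e,cv2.approxPolyDP(ct,e,True).reshape(-1,2).tolist())
    if n=='wrist':
        q=cv2.approxPolyDP(ct,4,True).reshape(-1,2)
        W=onz(cw,q,.06);print(W)
        for nn in('scene','side'):print(nn,'pred',proj(cam(nn),W).round(1).tolist())
    else:tiles.append(cv2.resize(im[b:d,a:c],None,fx=6,fy=6,interpolation=2)[:500,:400])
h=max(t.shape[0] for t in tiles)
cv2.imwrite('pics/z0.png',np.hstack([cv2.copyMakeBorder(t,0,h-t.shape[0],0,0,0) for t in tiles]))
E
```

```text
wrist 2 [[189, 83], [195, 237], [205, 235], [206, 238], [222, 238], [223, 246], [238, 247], [236, 85]]
wrist 4 [[189, 83], [195, 237], [222, 238], [223, 246], [238, 247], [236, 85]]
[[ 0.5078  0.0856  0.06  ]
 [ 0.4995 -0.0616  0.06  ]
 [ 0.5267 -0.0625  0.06  ]
 [ 0.527  -0.0712  0.06  ]
 [ 0.5422 -0.0722  0.06  ]
 [ 0.55    0.0835  0.06  ]]
scene pred [[312.2, 211.6], [347.8, 197.6], [342.9, 194.4], [344.7, 193.6], [342.1, 191.8], [305.2, 206.2]]
side pred [[316.9, 201.8], [320.4, 221.5], [330.1, 221.1], [330.7, 222.4], [336.2, 222.3], [330.5, 201.4]]
scene 2 [[349, 198], [340, 193], [309, 206], [314, 211], [315, 220], [349, 206]]
scene 4 [[349, 198], [340, 193], [309, 206], [315, 220], [349, 206]]
side 2 [[317, 202], [320, 221], [337, 220], [332, 202]]
side 4 [[317, 202], [320, 221], [337, 220], [332, 202]]
```

View pics/z0.png

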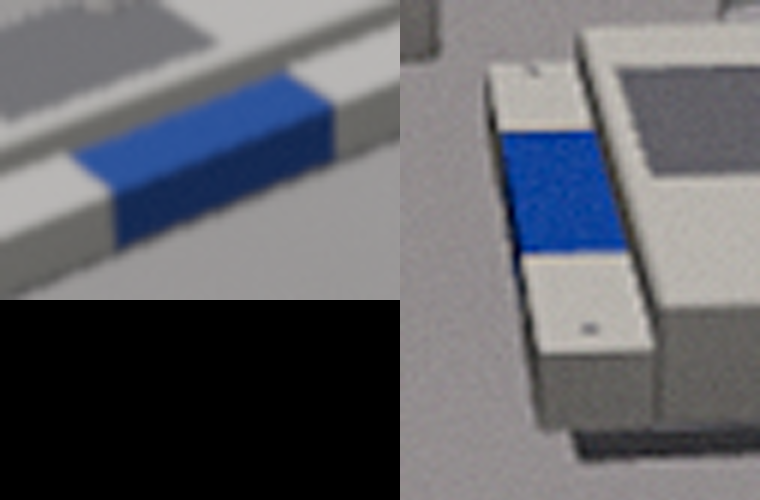

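The zoomed crop shows the ledge top with its visible front face (scene) and end blocks. Projecting the wrist corners at z = 0.06 lands within 2 px of the scene and side corners, and the length comes out at 0.156 m, as it should. That gives a ledge middle of about (0.528, 0.006) and a yaw of -0.053. Next I'll close the fingers and move above the left end of the ledge.

Call:
carry_out([
  {"rot":[0,0,0.053],"xyz":[0.018,-0.024,0.025],"grip":255},
  {"rot":[0,0,0.053],"xyz":[0.036,-0.048,0.05],"grip":255},
  {"rot":[0,0,0.053],"xyz":[0.054,-0.072,0.08],"grip":255},
  {"rot":[0,0,0.053],"xyz":[0.072,-0.096,0.109],"grip":255},
  {"rot":[0,0,0.053],"xyz":[0.072,-0.096,0.109],"grip":255},
  {"rot":[0,0,0.053],"xyz":[0.072,-0.096,0.109],"grip":255},
  {"rot":[0,0,0.053],"xyz":[0.072,-0.096,0.109],"grip":255},
  {"rot":[0,0,0.053],"xyz":[0.072,-0.096,0.109],"grip":255},
])

```text
clock: 0.82
tool_pos: [0.531, 0.0713, 0.1305]
eef_rot: [0.726, 0.688, 0.001, 0.001]
contact_force: [0.5, -0.1, -0.1]
opening: 0.419
finger_force: 0.0
```

```bash
python3 - <<'E'
from h import *
np.set_printoptions(precision=4,suppress=True)
s=r.get_state();print(s['clock'],s['tool_pos'],s['contact_force'],s['opening'],R.from_quat(s['eef_rot']).as_matrix())
a=r.snapshot('wrist');b=r.snapshot('side')
cv2.imwrite('pics/w1.png',np.hstack([a[:,100:500,::-1],b[80:480,180:580,::-1][:320].repeat(1,0) if 0 else cv2.resize(b[120:280,250:410,::-1],(400,400))]))
# triangulate start corners
u={'scene':[[314,211]],'side':[[317,202]]}
s0={'eef_rot':[7.07077328e-01,7.07135638e-01,-6.95e-4,-5.99e-4],'tool_pos':[.62436,-.00006,.23793]}
for n in u:print(n,tri(cam('wrist',s0),[[189,83]],cam(n),u[n]))
E
```

```text
0.8167 [0.531  0.0713 0.1305] [ 0.5252 -0.0833 -0.0629] 0.4191195864516555 [[ 0.0546  0.9985  0.0031]
 [ 0.9985 -0.0546 -0.0001]
 [ 0.0001  0.0031 -1.    ]]
scene [[0.5064 0.083  0.0611 0.0059]]
side [[0.5077 0.0855 0.0595 0.0005]]
```

View pics/w1.png

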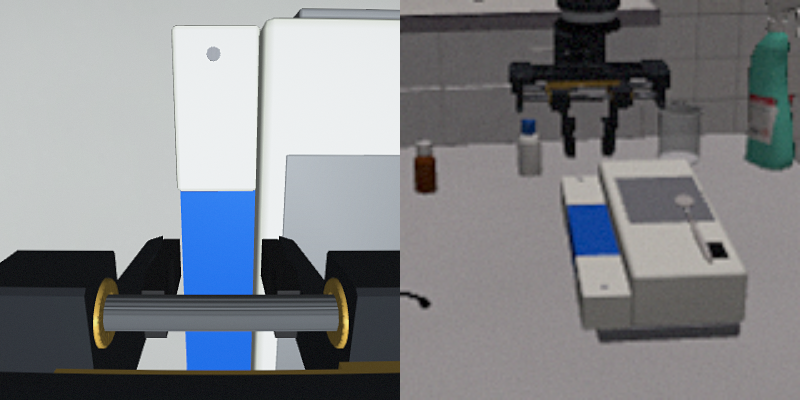

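The ledge height measures 0.0595–0.061, as expected. The wrist view puts the ledge's left edge from (281,190) to (355,190), square in the image, and the fingers are still closing. I'll close them fully and refine the ledge position.

Call:
carry_out([
  {"rot":[0,0,0],"xyz":[0,0,0.02],"grip":255},
  {"rot":[0,0,0],"xyz":[0,0,0.04],"grip":255},
  {"rot":[0,0,0],"xyz":[0,0,0.05],"grip":255},
  {"rot":[0,0,0],"xyz":[0,0,0.05],"grip":255},
  {"rot":[0,0,0],"xyz":[0,0,0.05],"grip":255},
  {"rot":[0,0,0],"xyz":[0,0,0.05],"grip":255},
  {"rot":[0,0,0],"xyz":[0,0,0.05],"grip":255},
  {"rot":[0,0,0],"xyz":[0,0,0.05],"grip":255},
])

```text
clock: 1.58
tool_pos: [0.5297, 0.0721, 0.0806]
eef_rot: [0.726, 0.688, 0.001, 0.0]
contact_force: [-0.7, 0.5, 0.1]
opening: 0.006
finger_force: 0.0
```

```bash
python3 - <<'E'
from h import *
np.set_printoptions(precision=4,suppress=True)
s={'tool_pos':[.531,.0713,.1305],'eef_rot':R.from_matrix([[.0546,.9985,.0031],[.9985,-.0546,-.0001],[.0001,.0031,-1]]).as_quat()}
c=cam('wrist',s)
W=onz(c,[[281,190],[355,190],[282,191],[287,365],[354,368]],.06);print(W)
print(onz(c,[[281,190],[355,190]],.063))
print(r.get_state())
cv2.imwrite('pics/w2.png',r.snapshot('wrist')[:,:,::-1])
E
```

```text
[[ 0.5078  0.0864  0.06  ]
 [ 0.5552  0.0837  0.06  ]
 [ 0.5084  0.0857  0.06  ]
 [ 0.5005 -0.0488  0.06  ]
 [ 0.5507 -0.0544  0.06  ]]
[[0.5082 0.0871 0.063 ]
 [0.5549 0.0845 0.063 ]]
{'clock': 1.5833, 'q': array([-0.1616,  0.8217, -0.1   ,  1.9633,  0.2067,  0.3645, -0.4764]), 'qd': array([-0.0012,  0.0033,  0.0008,  0.0031, -0.0007, -0.0002, -0.0012]), 'joint_torque': array([  0.0222, -49.93  ,   0.0343,  -6.9689,  -0.0225,  -0.0228,
         0.0007]), 'tool_pos': array([0.5297, 0.0721, 0.0806]), 'eef_rot': array([0.7257, 0.6881, 0.0007, 0.0004]), 'contact_force': array([-0.7188,  0.5264,  0.1057]), 'moment': array([ 0.0551,  0.0515, -0.0373]), 'finger_force': 0.0, 'opening': 0.005940964793266896}
```

View pics/w2.png

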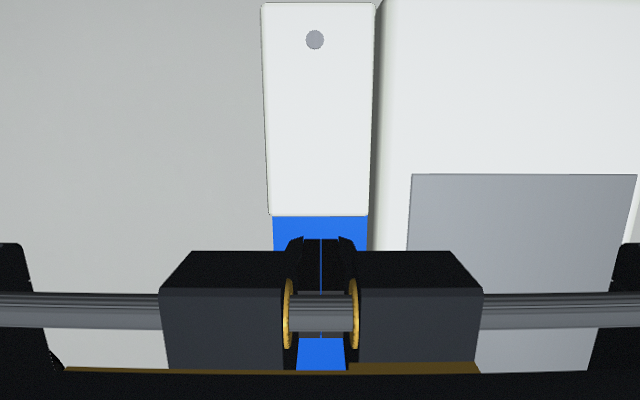

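The shut fingertip stands over the ledge, centred at about column 321 with the ledge spanning 273–367. It clears the end block by about 4 mm. Next I'll lower it to touch.

Call:
carry_out([
  {"rot":[0,0,0],"xyz":[0,0,0.012],"grip":255},
  {"rot":[0,0,0],"xyz":[0,0,0.017],"grip":255},
  {"rot":[0,0,0],"xyz":[0,0,0.019],"grip":255},
  {"rot":[0,0,0],"xyz":[0,0,0.021],"grip":255},
  {"rot":[0,0,0],"xyz":[0,0,0.022],"grip":255},
  {"rot":[0,0,0],"xyz":[0,0,0.022],"grip":255},
])

```text
clock: 2.13
tool_pos: [0.5286, 0.072, 0.0604]
eef_rot: [0.726, 0.688, 0.0, 0.0]
contact_force: [-5.8, -0.7, 25.1]
opening: 0.003
finger_force: 12.6
```

The ledge is rigid here, with its top at 0.0604 and a stiffness of about 13 N/mm. I'll ease off to a light press and sweep in −y, watching for the force to drop.

Call:
carry_out([
  {"rot":[0,0,0],"xyz":[0,0,-0.001],"grip":255},
  {"rot":[0,0,0],"xyz":[-0.004,0,-0.001],"grip":255},
  {"rot":[0,0,0],"xyz":[-0.008,0,-0.001],"grip":255},
  {"rot":[0,0,0],"xyz":[-0.012,0,-0.001],"grip":255},
  {"rot":[0,0,0],"xyz":[-0.015,0,-0.001],"grip":255},
  {"rot":[0,0,0],"xyz":[-0.015,0,-0.001],"grip":255},
])

```text
clock: 2.63
tool_pos: [0.53, 0.0605, 0.0605]
eef_rot: [0.725, 0.689, 0.003, -0.0]
contact_force: [-1.6, 4.5, 10.6]
opening: 0.006
finger_force: 5.6
```

Call:
carry_out([
  {"rot":[0,0,0],"xyz":[-0.004,0,-0.0003],"grip":255},
  {"rot":[0,0,0],"xyz":[-0.008,0,-0.0003],"grip":255},
  {"rot":[0,0,0],"xyz":[-0.012,0,-0.0003],"grip":255},
  {"rot":[0,0,0],"xyz":[-0.015,0,-0.0003],"grip":255},
  {"rot":[0,0,0],"xyz":[-0.015,0,-0.0003],"grip":255},
])

```text
clock: 3.05
tool_pos: [0.5293, 0.0445, 0.0605]
eef_rot: [0.725, 0.689, 0.003, 0.0]
contact_force: [-0.2, 4.0, 8.7]
opening: 0.003
finger_force: 4.2
```

Call:
carry_out([
  {"rot":[0,0,0],"xyz":[-0.004,0,0],"grip":255},
  {"rot":[0,0,0],"xyz":[-0.008,0,0],"grip":255},
  {"rot":[0,0,0],"xyz":[-0.012,0,0],"grip":255},
  {"rot":[0,0,0],"xyz":[-0.015,0,0],"grip":255},
  {"rot":[0,0,0],"xyz":[-0.015,0,0],"grip":255},
])

```text
clock: 3.47
tool_pos: [0.5286, 0.0295, 0.0605]
eef_rot: [0.725, 0.689, 0.003, 0.0]
contact_force: [0.6, 3.6, 8.5]
opening: 0.004
finger_force: 4.3
```

Call:
carry_out([
  {"rot":[0,0,0],"xyz":[-0.004,0,0],"grip":255},
  {"rot":[0,0,0],"xyz":[-0.008,0,0],"grip":255},
  {"rot":[0,0,0],"xyz":[-0.012,0,0],"grip":255},
  {"rot":[0,0,0],"xyz":[-0.015,0,0],"grip":255},
  {"rot":[0,0,0],"xyz":[-0.015,0,0],"grip":255},
])

```text
clock: 3.88
tool_pos: [0.5278, 0.0145, 0.0605]
eef_rot: [0.725, 0.689, 0.003, 0.0]
contact_force: [-0.6, 3.7, 8.7]
opening: 0.005
finger_force: 4.3
```

Call:
carry_out([
  {"rot":[0,0,0],"xyz":[-0.004,0,0],"grip":255},
  {"rot":[0,0,0],"xyz":[-0.008,0,0],"grip":255},
  {"rot":[0,0,0],"xyz":[-0.012,0,0],"grip":255},
  {"rot":[0,0,0],"xyz":[-0.015,0,0],"grip":255},
  {"rot":[0,0,0],"xyz":[-0.015,0,0],"grip":255},
])

```text
clock: 4.3
tool_pos: [0.527, -0.0006, 0.0605]
eef_rot: [0.725, 0.689, 0.003, 0.0]
contact_force: [1.1, 3.7, 8.8]
opening: 0.004
finger_force: 4.3
```

Call:
carry_out([
  {"rot":[0,0,0],"xyz":[-0.004,0,0],"grip":255},
  {"rot":[0,0,0],"xyz":[-0.008,0,0],"grip":255},
  {"rot":[0,0,0],"xyz":[-0.012,0,0],"grip":255},
  {"rot":[0,0,0],"xyz":[-0.015,0,0],"grip":255},
  {"rot":[0,0,0],"xyz":[-0.015,0,0],"grip":255},
])

```text
clock: 4.72
tool_pos: [0.5245, -0.0186, 0.0594]
eef_rot: [0.726, 0.688, 0.0, 0.0]
contact_force: [1.6, -0.1, 0.6]
opening: 0.004
finger_force: 0.5
```

The force fell from 8.8 N to 0.6 N, so the tip is over the cover, with the notch's left edge between y = +0.008 and −0.010. I'll go 8 mm further in and dip 6 mm.

Call:
carry_out([
  {"rot":[0,0,0],"xyz":[-0.004,0.001,0],"grip":255},
  {"rot":[0,0,0],"xyz":[-0.008,0.001,0],"grip":255},
  {"rot":[0,0,0],"xyz":[-0.008,0.001,0.002],"grip":255},
  {"rot":[0,0,0],"xyz":[-0.008,0.001,0.004],"grip":255},
  {"rot":[0,0,0],"xyz":[-0.008,0.001,0.006],"grip":255},
  {"rot":[0,0,0],"xyz":[-0.008,0.001,0.006],"grip":255},
  {"rot":[0,0,0],"xyz":[-0.008,0.001,0.006],"grip":255},
])

```text
clock: 5.3
tool_pos: [0.5246, -0.0261, 0.0528]
eef_rot: [0.726, 0.688, -0.0, -0.0]
contact_force: [-0.3, -0.7, 2.1]
opening: 0.005
finger_force: 0.8
```

The cover is in 7.7 mm at 2 N, so this is the notch. Now I'll press the key to its stop.

Call:
carry_out([
  {"rot":[0,0,0],"xyz":[0,0,0.002],"grip":255},
  {"rot":[0,0,0],"xyz":[0,0,0.004],"grip":255},
  {"rot":[0,0,0],"xyz":[0,0,0.006],"grip":255},
  {"rot":[0,0,0],"xyz":[0,0,0.008],"grip":255},
  {"rot":[0,0,0],"xyz":[0,0,0.0095],"grip":255},
  {"rot":[0,0,0],"xyz":[0,0,0.011],"grip":255},
  {"rot":[0,0,0],"xyz":[0,0,0.0115],"grip":255},
  {"rot":[0,0,0],"xyz":[0,0,0.0115],"grip":255},
])

```text
clock: 5.97
tool_pos: [0.5247, -0.026, 0.0422]
eef_rot: [0.726, 0.688, -0.0, 0.0]
contact_force: [-1.5, -1.0, 9.8]
opening: 0.003
finger_force: 4.9
```

Call:
carry_out([
  {"rot":[0,0,0],"xyz":[0,0,0.0007],"grip":255},
  {"rot":[0,0,0],"xyz":[0,0,0.0014],"grip":255},
  {"rot":[0,0,0],"xyz":[0,0,0.0014],"grip":255},
  {"rot":[0,0,0],"xyz":[0,0,0.0014],"grip":255},
])

```text
clock: 6.3
tool_pos: [0.5247, -0.0261, 0.0419]
eef_rot: [0.726, 0.688, 0.0, 0.001]
contact_force: [-4.1, -0.6, 20.4]
opening: 0.003
finger_force: 10.4
```

The force climbed to 20 N with no further travel, so the key is at its stop. Now I'll withdraw straight up.

Call:
carry_out([
  {"rot":[0,0,0],"xyz":[0,0,-0.01],"grip":255},
  {"rot":[0,0,0],"xyz":[0,0,-0.03],"grip":255},
  {"rot":[0,0,0],"xyz":[0,0,-0.06],"grip":255},
  {"rot":[0,0,0],"xyz":[0,0,-0.09],"grip":255},
  {"rot":[0,0,0],"xyz":[0,0,-0.12],"grip":255},
  {"rot":[0,0,0],"xyz":[0,0,-0.15],"grip":255},
  {"rot":[0,0,0],"xyz":[0,0,-0.15],"grip":255},
  {"rot":[0,0,0],"xyz":[0,0,-0.15],"grip":255},
])

```text
clock: 6.97
tool_pos: [0.5258, -0.0255, 0.1915]
eef_rot: [0.725, 0.688, 0.001, 0.001]
contact_force: [-0.6, -0.5, 0.3]
opening: -0.001
finger_force: 0.0
```

```bash
python3 - <<'E'
from h import *
a=r.snapshot('wrist');b=r.snapshot('scene')
cv2.imwrite('pics/w3.png',np.hstack([a[:,100:500,::-1],cv2.resize(b[150:310,220:380,::-1],(400,400))]))
s=r.get_state();print(s['clock'],s['tool_pos'],s['contact_force'])
E
```

```text
7.0667 [ 0.52404837 -0.02571006  0.18932776] [-0.43336996 -0.40318992 -0.70588966]
```

View pics/w3.png

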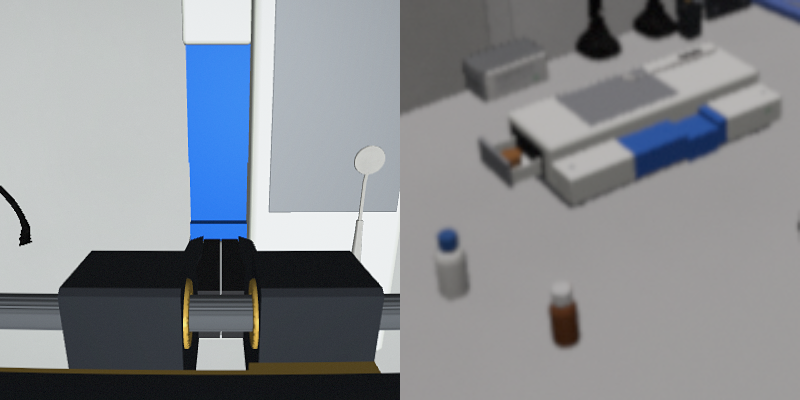

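The scene crop shows the drawer out at the left end, around (510,160) in the crop. The notch is recessed near (690,135), the vials haven't moved, and the wrist view shows the mirror still on the housing. The hand is clear of everything, so I'll hand the job in.

```bash
python3 -c "
from plant import r
print(r.finish_job())"
```

```text
the job is handed in; nothing more can be done
None
```

I found the notch by sweeping the ledge and pressed the key to its stop. The last pictures show the drawer out, the hand clear, and the vials and mirror still in place (the jar, tape and remote weren't in them). The job is handed in, and no verdict came back.

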